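# Start the microscope's cold light: rocker, fan, lamp

## Task

Start up the microscope's light box with the closed fingertips: first tip the rocker switch on by pressing its raised green half fully down, then push the blue fan key fully in, and only then push the yellow lamp key fully in, and finish clear of the box. The rocker and keys stay where they are pushed. Leave the red key out, and do not pick up or shift anything standing on or around the box.

Things in the scene. Friction and masses are not known exactly. Their poses are not given: they have to be found in the camera images.
- light_box: fixed white box, 200 (x) x 320 (y) x 100 mm high; origin: centre of its underside, z up. On its flat top four controls in a row along y, 68 mm apart, 20 mm to -x of centre, in any order: rocker, blue, yellow, red key, each on a black mount 42 mm wide, 5 mm high. Two thin rigid light arms rise from its +x face to 146 mm height, 100 to 230 mm to +x of centre
- rocker_green (a point): point on the top of the rocker's green half, 22 mm from the hinge; rides and turns with the rocker, y axis along the hinge. Rocker: shallow V 28 mm wide, halves 30 mm long, green to -x of the hinge, white to +x. Hinge along the box's y, 18 mm above the box's top. On: the green half is level, 18 mm above the box's top
- rocker (a joint): rocker angle in rad: 0 off (starts 0 to 0.04): green half slopes up 0.4 rad away from the hinge, white half level. 0.4 fully on: green half level. Friction 0.07 N m (3 to 4 N pressed at the green half's middle or beyond); stays where it is left
- fan_key_top (a point): centre of the top face of the square blue key, cap 28 x 28 mm; rides with the key. z up, x and y along the box's edges. Out (0): this point is 17 mm above the box's top; it travels 8 mm straight down, resists with about 4 N all the way and stays where it is left (no spring). This is the fan key
- fan_key (a joint): blue fan key travel in m: 0 fully out, 0.008 fully in; starts between 0 and 0.001
- lamp_key_top (a point): centre of the top face of the square yellow key, cap 28 x 28 mm; rides with the key. z up, x and y along the box's edges. Out (0): this point is 17 mm above the box's top; it travels 8 mm straight down, resists with about 4 N all the way and stays where it is left (no spring). This is the lamp key
- lamp_key (a joint): yellow lamp key travel in m: 0 fully out, 0.008 fully in; starts between 0 and 0.001
- boost_key_top (a point): centre of the top face of the square red key, cap 28 x 28 mm; rides with the key. z up, x and y along the box's edges. Out (0): this point is 17 mm above the box's top; it travels 8 mm straight down, resists with about 4 N all the way and stays where it is left (no spring). Not to be pressed
- boost_key (a joint): red key travel in m: 0 fully out, 0.008 fully in; starts between 0 and 0.001
- vial: amber vial with a white cap, 24 mm across, 45 mm tall, upright on the box's top on the +x side of the controls; origin under its centre; leave alone
- dish: closed clear Petri dish, 91 mm across, 18 mm tall, on the bench at the box's +y end; origin under its centre; leave alone
- forceps: steel forceps lying flat, 135 mm long in x, 26 mm wide, 4 mm high, on the bench at the box's -y end; origin at the middle of the underside; leave alone
- reagent: amber bottle with blue cap, 60 mm across, 120 mm tall, on the bench; origin under its centre; leave alone
- marker: yellow marker pen lying along its x, 125 mm long, 16 mm thick; origin at the middle of its underside; leave alone
- beaker: glass beaker, 68 mm across, 90 mm tall; origin under its centre; leave alone
- cap_box: blue box with a clear lid, 92 x 72 x 62 mm; origin under its centre; leave alone

How it is judged:
On the way, in this order (a step that is already met when the one before it is completed fails the run):
1. the rocker is tipped on (value of joint rocker above 0.33 rad), for 0.2 s.
2. the blue fan key is pushed in (value of joint fan_key above 0.0065 m), for 0.2 s.
3. the yellow lamp key is pushed in (value of joint lamp_key above 0.0065 m), for 0.2 s.
At the end, for the whole second after the job is handed in: Rocker beyond 0.33 rad of 0.4, blue and yellow keys more than 6.5 mm in of 8, red key less than 3 mm in (value of joint rocker above 0.33 rad and value of joint each of fan_key, lamp_key above 0.0065 m and value of joint boost_key below 0.003 m); the robot touches nothing.
It fails at once if the blue key was pushed (over 3 mm) before the rocker was on (value of joint fan_key above 0.003 m and value of joint rocker below 0.33 rad).
It fails at once if the yellow key was pushed (over 3 mm) before the rocker was on and the blue key in (value of joint lamp_key above 0.003 m and (value of joint rocker below 0.33 rad or value of joint fan_key below 0.0065 m)).
It fails at once if the red key was pushed (over 3 mm) (value of joint boost_key above 0.003 m).
It fails at once if a bystander (vial, dish, forceps, bottle, marker, beaker or blue box) was lifted or shifted by more than 15 mm (distance of any of vial, dish, forceps, reagent, marker, beaker, cap_box from where it was at the start of the episode above 0.015 m).
It also fails if it takes over 45 s, if anything falls off the work surface, if the arm or the gripper's body presses on something with over 40 N, if the wrist force passes 120 N, or if a joint passes its speed limit or range.

## Robot

A 6-joint arm with a two-finger parallel gripper is mounted at the origin on the work surface. World frame = base frame: x ahead of the robot, y to its left, z up, the work surface at z = 0. Lengths are in m, angles in rad, forces in N, time in s.
With the tool pointing down it reaches from about 0.2 to 0.875 m from the base axis. Payload 3.4 kg.
Tool frame: the origin (TCP) lies midway between the tips of the shut fingers; the grasp point (between the pads) lies behind it (env.hold_point_z is the z of the grasp point in the tool frame, in m); z points along the fingers, y is the direction in which the jaws open and shut (so a half turn about z gives the same grasp; the last joint's range is limited). The gripper opens to 94 mm and grips with 3 to 60 N. Pads are 16 mm wide; open, the fingers measure 119 mm over their backs; the gripper's body (75 mm by 177 mm) begins 78 mm behind the grasp point.
Start: joints at [-1.442, 0.276, 1.505, -0, 1.361, -0.121], TCP at [0.142, -0.557, 0.205] pointing down, gripper open.
Joint ranges: [-2.89, 2.89], [-0.75, 2.08], [0.22, 2.7], [-1.18, 4.32], [0.11, 2.71], [-2.7, 2.7]. Speed limits (rad/s): [2.57, 2.57, 3.14, 3.14, 3.14, 3.14].

## Interface

Orientations are given as [roll, pitch, yaw] about the fixed x, y, z axes, in that order (R = Rz(yaw) Ry(pitch) Rx(roll)).
In Python, from cell import env gives the robot as it stands. The module is installed in compiled form; this text tells all that it offers.
- The arm moves only by the tool apply_moves, never from a script. Its argument "deltas" is a list of rows, each a list of 5 numbers: the shift along the tool's x, y, z in mm, then the turn about the tool's z in rad, then the opening in per cent of the stroke, from 0 (shut) to 100 (fully open). In form: [[dx, dy, dz, spin, claw], ...]. A call has 1 to 20 rows; each row is the pose to reach, as a shift and turn from the pose commanded when the call began, along the tool's axes at that moment; what a row does not reach only later rows make up. A row lasts 1/10 s, in which the tool goes at most 50 mm and 8.59 degrees, less where a joint would pass 70% of its speed; a pose out of reach is approached as far as the arm can. A call with a gripper value outside its range is refused whole. The fingers move at their own pace and stop on an object; the grip force is fixed at half the most. Time passes only in rows, so rows that repeat a pose let the fingers close. It gives the time, the measured TCP pose, the force and the opening at its end, in the units of the state.
- env.sense(): the state, without advancing time (a new reading comes with each control period).
- env.camera(name): name is "side" or "top"; returns the picture (384x512x3 uint8, red, green, blue); there is no depth.
- env.camera_params(name): a dict with "fovy" (degrees; the focal length in pixels is half the picture's height over the tangent of half this angle, whatever the lens; pixels are square), "cx", "cy" (the principal point, pixels), "distortion" ([k1, k2, p1, p2, k3] as OpenCV has them; the pictures are not rectified), "rvec" (rotation vector, rad) and "tvec" (3), from world to camera coordinates, as OpenCV has them. Camera axes: x right, y down, z forward; pixel columns grow to the right and rows downward; lengths in m; the calibration is good to about 2 mm. A picture is of the moment at which its call begins. camera_params takes no time and is no camera call.
- env.job_done(): hands the job in, once; it reports no verdict.
The state is a dict: "time_s": time; "joint_positions": joint angles; "qd": joint speeds; "joint_torque": joint torques, N m; "tool_pos": TCP position; "orientation": TCP orientation; "wrist_force": force on the tool from outside, world axes, zero at the start; "torque": the same for the moment, N m; "width": opening from 0.0 (shut) to 1.0 (fully open).
Only numpy, scipy, OpenCV 4.12 (cv2) and the standard library are available. Lean on these libraries where they do the work, as an engineer would, in place of code of your own. Each camera call takes 0.05 s, during which the arm holds its last target.

## Working session

There is one attempt and no reset: what is moved stays moved. The work goes in short steps, Python scripts to look and compute and a tool call to move; the robot and the scene stay as the last step left them, time stands still between calls to the robot, and variables do not carry over. Pictures are saved under pics/ and viewed, and the job is handed in when it is done.

Besides the shell and the picture viewer there is one more tool, called after "Call:" as name([rows], argument=value, ...), one row to a line, values as JSON. apply_moves: Moves the arm, as the interface text tells. Its arguments: {"type":"object","properties":{"deltas":{"type":"array","items":{"type":"array","items":{"type":"number"}}}},"required":["deltas"]}

```bash
mkdir -p pics; python3 - <<'E'
from cell import env
import cv2
for n in("top","side"):
    im=env.camera(n); cv2.imwrite(f"pics/{n}0.png",im[:,:,::-1]); print(env.camera_params(n))
s=env.sense(); print({k:s[k] for k in("time_s","tool_pos","orientation","width","wrist_force")}, env.hold_point_z)
E
```

```text
{'fovy': 55.6688696122929, 'cx': 252.52992892814515, 'cy': 195.71045649627118, 'distortion': array([0.00836111, 0.        , 0.        , 0.        , 0.        ]), 'rvec': array([ 2.15463926, -2.10451984,  0.2191965 ]), 'tvec': array([-6.01741609e-04,  6.55927199e-01,  9.61689456e-01])}
{'fovy': 51.03098844406393, 'cx': 257.7238563267545, 'cy': 189.0717014390059, 'distortion': array([-0.0429033,  0.       ,  0.       ,  0.       ,  0.       ]), 'rvec': array([ 0.30460223, -2.81521022,  1.13173815]), 'tvec': array([0.61722904, 0.15516182, 1.42077546])}
{'time_s': 0.1, 'tool_pos': array([ 0.14209013, -0.55667691,  0.20473688]), 'orientation': array([-3.14007673e+00, -2.03543280e-04,  2.49790065e-01]), 'width': 0.9972156116603091, 'wrist_force': array([ 0.78406746, -0.37955693, -0.15632501])} -0.0188
```

View pics/top0.png

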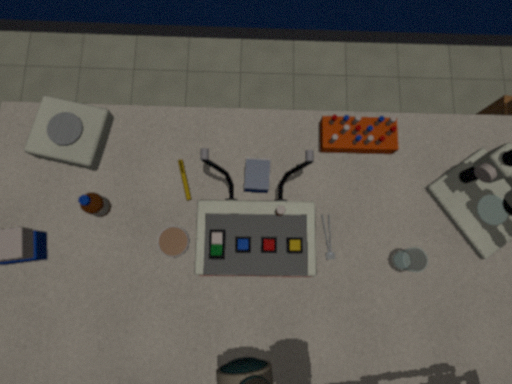

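View pics/side0.png

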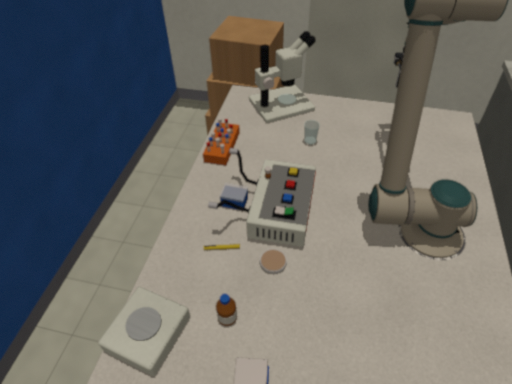

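The top view shows, from +y (left) to -y: rocker (217,244), blue (243,244), red (269,245) and yellow (295,245). The vial is at about (281,211), +x of the keys, with the light arms beyond it. Next I'll measure these.

```bash
cat > h.py <<'E'
import cv2,numpy as np
from cell import env
def K(p):
    f=192/np.tan(np.radians(p['fovy'])/2); return np.array([[f,0,p['cx']],[0,f,p['cy']],[0,0,1]])
def ray(n,uv):
    p=env.camera_params(n); q=cv2.undistortPoints(np.array([[uv]],float),K(p),p['distortion'])[0,0]
    R=cv2.Rodrigues(p['rvec'])[0]; return -R.T@p['tvec'], R.T@np.array([q[0],q[1],1])
def plane(n,uv,z):
    o,d=ray(n,uv); return o+d*(z-o[2])/d[2]
def tri(a,b):
    A=[];B=[]
    for n,uv in(("top",a),("side",b)):
        o,d=ray(n,uv); d/=np.linalg.norm(d); P=np.eye(3)-np.outer(d,d); A.append(P);B.append(P@o)
    return np.linalg.lstsq(np.vstack(A),np.hstack(B),rcond=None)[0]
def blobs(n,im,roi):
    hsv=cv2.cvtColor(im,cv2.COLOR_RGB2HSV); m0=np.zeros(hsv.shape[:2],np.uint8); x0,y0,x1,y1=roi; m0[y0:y1,x0:x1]=1
    out={}
    for c,(lo,hi) in dict(blue=(100,130),green=(50,85),yellow=(20,35),red=(0,8),red2=(172,180)).items():
        m=cv2.inRange(hsv,(lo,110,70),(hi,255,255))*m0
        k,l,st,ce=cv2.connectedComponentsWithStats(m)
        if k>1:
            i=1+np.argmax(st[1:,4]); out[c]=(ce[i],st[i])
    return out
E
python3 - <<'E'
from h import *
b={}
for n,roi in(("top",(200,225,312,270)),("side",(265,160,310,222))):
    im=cv2.imread(f"pics/{n}0.png")[:,:,::-1].copy(); b[n]=blobs(n,im,roi)
    x0,y0,x1,y1=(190,190,325,285) if n=="top" else (235,150,330,250)
    cv2.imwrite(f"pics/{n}crop.png",cv2.resize(im[y0:y1,x0:x1,::-1],None,fx=5.8,fy=5.8,interpolation=cv2.INTER_NEAREST))
    for c,(ce,st) in b[n].items(): print(n,c,ce.round(1),st,plane(n,ce,.117).round(4))
for c in b["top"]:
    if c in b["side"]: print(c,tri(b["top"][c][0],b["side"][c][0]).round(4))
# box top outline
im=cv2.imread("pics/top0.png")
for uv in((198,201),(315,203),(314,276),(196,275)): print(uv,plane("top",uv,.1).round(4))
E
```

```text
top blue [242.5 243.9] [238 239  10  11 108] [0.5173 0.0389 0.117 ]
top green [216.3 248.8] [212 245  10   9  76] [0.5032 0.1062 0.117 ]
top yellow [294.8 244.9] [289 239  12  12 123] [ 0.518  -0.0971  0.117 ]
top red [268.7 244.3] [264 239  11  12  99] [ 0.518  -0.0292  0.117 ]
top red2 [267.5 248. ] [266 247   4   3   4] [ 0.5083 -0.0262  0.117 ]
side blue [287. 197.] [283 194   9   7  59] [0.5178 0.0438 0.117 ]
side green [288.8 210.5] [285 208   9   6  45] [0.5016 0.1035 0.117 ]
side yellow [292.7 170.8] [288 168  10   7  59] [ 0.5194 -0.0898  0.117 ]
side red [290.1 183.2] [286 180  10   8  63] [ 0.5184 -0.0248  0.117 ]
blue [0.518  0.0389 0.1117]
green [0.5022 0.1059 0.1198]
yellow [ 0.5194 -0.0981  0.1092]
red [ 0.5186 -0.0294  0.1123]
(198, 201) [0.6303 0.1619 0.1   ]
(315, 203) [ 0.6327 -0.1541  0.1   ]
(314, 276) [ 0.4396 -0.1494  0.1   ]
(196, 275) [0.4356 0.1573 0.1   ]
```

View pics/topcrop.png

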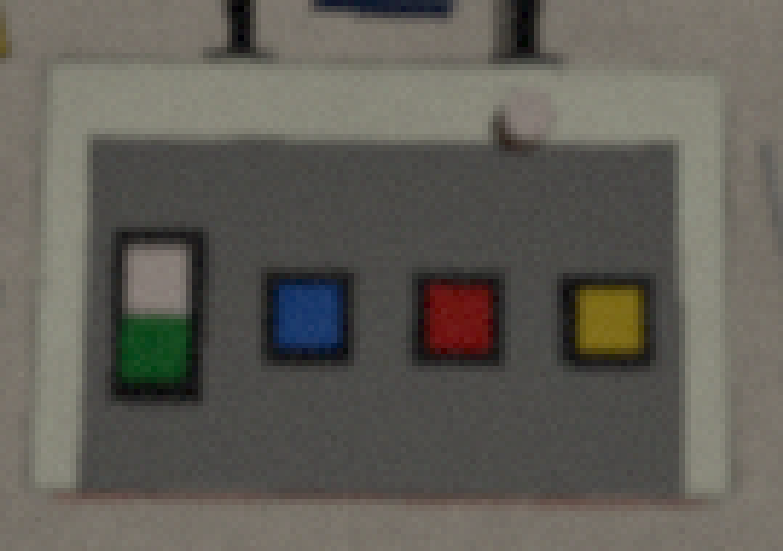

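View pics/sidecrop.png

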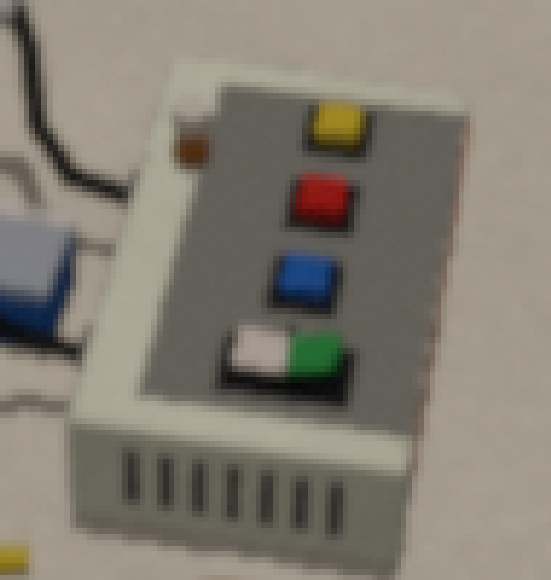

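The box is square to the world axes. Positions: keys at x≈0.518, blue y 0.039, red -0.029, yellow -0.097, and rocker hinge about (0.518, 0.107). I'll move high to above the green half with the fingers shut and yaw 0.

Call:
apply_moves([
  [507,-556,0,0.25,0],
  [507,-556,0,0.25,0],
  [507,-556,0,0.25,0],
  [507,-556,0,0.25,0],
  [507,-556,0,0.25,0],
  [507,-556,0,0.25,0],
  [507,-556,0,0.25,0],
  [507,-556,0,0.25,0],
  [507,-556,0,0.25,0],
  [507,-556,0,0.25,0],
  [507,-556,0,0.25,0],
  [507,-556,0,0.25,0],
  [507,-556,0,0.25,0],
  [507,-556,0,0.25,0],
  [507,-556,0,0.25,0],
  [507,-556,0,0.25,0],
  [507,-556,0,0.25,0],
  [507,-556,0,0.25,0],
  [507,-556,0,0.25,0],
  [507,-556,0,0.25,0],
])

```text
time_s: 2.1
tool_pos: [0.4955, 0.1055, 0.2057]
orientation: [3.141, -0.0, -0.002]
wrist_force: [0.8, -0.2, 0.6]
width: 0.002
```

Call:
apply_moves([
  [0,0,30,0,0],
  [0,0,60,0,0],
  [0,0,65,0,0],
  [0,0,65,0,0],
])

```text
time_s: 2.5
tool_pos: [0.4953, 0.1062, 0.1401]
orientation: [3.141, 0.002, -0.001]
wrist_force: [-0.9, 0.3, 0.2]
width: 0.004
```

```bash
python3 - <<'E'
from h import *
for n,r in(("top",(190,190,325,285)),("side",(235,130,330,250))):
    im=env.camera(n); x0,y0,x1,y1=r
    cv2.imwrite(f"pics/{n}1.png",cv2.resize(im[y0:y1,x0:x1,::-1],None,fx=4.9,fy=4.9,interpolation=cv2.INTER_NEAREST))
print(env.sense()['tool_pos'])
E
```

```text
[0.49694819 0.10657263 0.14171403]
```

View pics/side1.png

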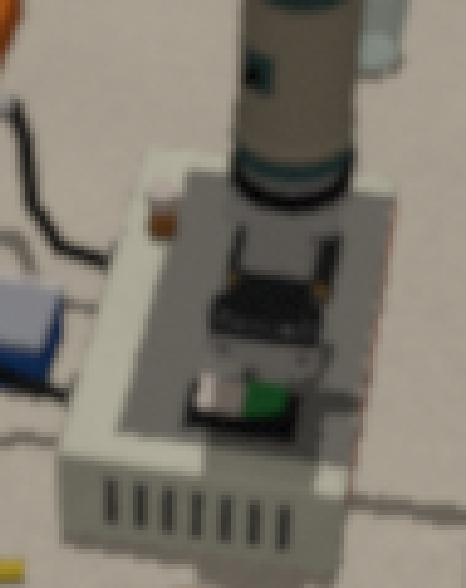

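View pics/top1.png

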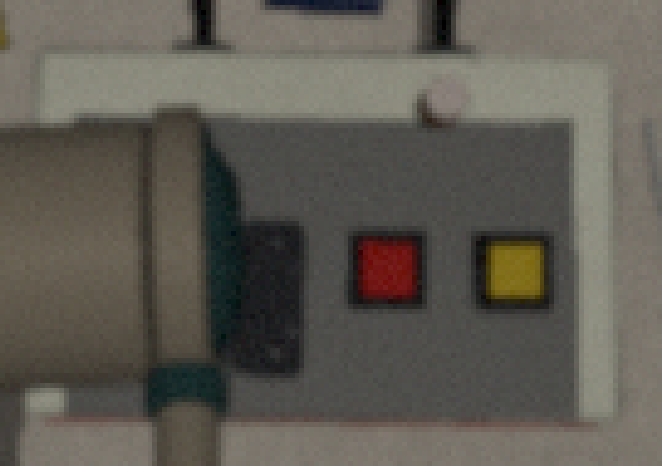

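```bash
python3 - <<'E'
from h import *
p=env.camera_params("side")
for P in([.497,.1066,.1417],[.497,.1066,.127],[.497,.1066,.105],[.497,.1066,.24]):
    u=cv2.projectPoints(np.array([P]),p['rvec'],p['tvec'],K(p),p['distortion'])[0][0,0]; print(P,u,(u-[235,130])*4.9)
E
```

```text
[0.497, 0.1066, 0.1417] [290.30598898 206.55674981] [270.99934598 375.12807408]
[0.497, 0.1066, 0.127] [290.09534116 209.48293222] [269.96717168 389.46636786]
[0.497, 0.1066, 0.105] [289.78600834 213.77609176] [268.45144085 410.50284961]
[0.497, 0.1066, 0.24] [291.80185549 185.71500937] [278.3290919 273.0035459]
```

The tip projects onto the green half in the side view, so I'll press in small steps.

Call:
apply_moves([
  [0,0,6,0,0],
  [0,0,10,0,0],
  [0,0,13,0,0],
  [0,0,16,0,0],
  [0,0,18,0,0],
  [0,0,20,0,0],
])

```text
time_s: 3.2
tool_pos: [0.4952, 0.1069, 0.1202]
orientation: [3.141, 0.001, -0.0]
wrist_force: [-2.0, -0.2, 2.5]
width: 0.006
```

Call:
apply_moves([
  [0,0,1,0,0],
  [0,0,2,0,0],
  [0,0,3,0,0],
  [0,0,3,0,0],
])

```text
time_s: 3.6
tool_pos: [0.4959, 0.1069, 0.1182]
orientation: [3.142, -0.0, -0.0]
wrist_force: [-3.9, -0.7, 7.6]
width: 0.002
```

Call:
apply_moves([
  [0,0,1,0,0],
  [0,0,2,0,0],
  [0,0,2,0,0],
  [0,0,2,0,0],
])

```text
time_s: 4.0
tool_pos: [0.496, 0.1069, 0.1181]
orientation: [3.142, -0.001, -0.0]
wrist_force: [-7.0, 0.0, 18.8]
width: 0.002
```

It's hard against the stop at z 0.118, the level height. I'll retract, shift to above blue and look.

Call:
apply_moves([
  [0,0,-20,0,0],
  [0,0,-40,0,0],
  [0,0,-40,0,0],
  [11,34,-40,0,0],
  [22,68,-40,0,0],
  [22,68,-40,0,0],
  [22,68,-40,0,0],
])

```text
time_s: 4.7
tool_pos: [0.5179, 0.0386, 0.1543]
orientation: [-3.141, 0.001, -0.002]
wrist_force: [1.2, 0.0, -0.1]
width: 0.003
```

```bash
python3 - <<'E'
from h import *
for n,r in(("top",(190,190,325,285)),("side",(235,130,330,250))):
    im=env.camera(n); x0,y0,x1,y1=r
    cv2.imwrite(f"pics/{n}2.png",cv2.resize(im[y0:y1,x0:x1,::-1],None,fx=4.9,fy=4.9,interpolation=cv2.INTER_NEAREST))
print(env.sense()['tool_pos'])
E
```

```text
[0.51741557 0.03958397 0.1546674 ]
```

View pics/side2.png

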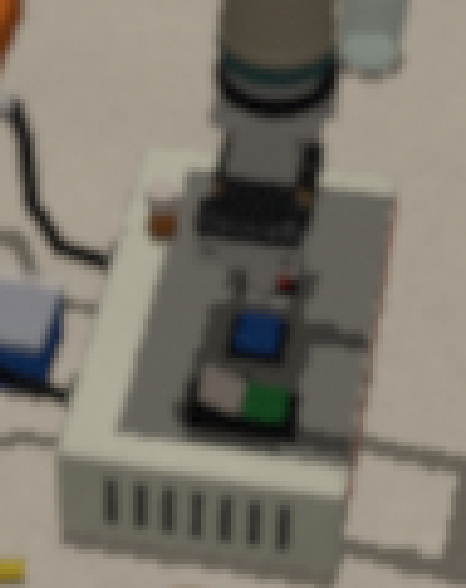

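The side view shows the green half (265,403) level and the white half (222,390) raised. The finger is just above blue (258,335). Pressing blue.

Call:
apply_moves([
  [0,0,20,0,0],
  [0,0,34,0,0],
  [0,0,38,0,0],
  [0,0,42,0,0],
  [0,0,45,0,0],
  [0,0,47,0,0],
  [0,0,48,0,0],
  [0,0,48,0,0],
])

```text
time_s: 5.6
tool_pos: [0.5175, 0.0396, 0.1091]
orientation: [-3.141, -0.0, -0.0]
wrist_force: [-6.1, 3.0, 11.8]
width: 0.003
```

Call:
apply_moves([
  [0,0,1,0,0],
  [0,0,2,0,0],
  [0,0,2,0,0],
  [0,0,2,0,0],
])

```text
time_s: 6.0
tool_pos: [0.5176, 0.0395, 0.109]
orientation: [-3.141, -0.001, -0.0]
wrist_force: [-8.8, 2.1, 22.8]
width: 0.007
```

Blue has bottomed out (z 0.109, force rising to 23 N). Retract and go over yellow.

Call:
apply_moves([
  [0,0,-25,0,0],
  [0,0,-50,0,0],
  [0,0,-50,0,0],
  [0,40,-50,0,0],
  [0,80,-50,0,0],
  [0,120,-50,0,0],
  [1,136,-50,0,0],
  [1,136,-50,0,0],
  [1,136,-50,0,0],
])

```text
time_s: 6.9
tool_pos: [0.5188, -0.0963, 0.1549]
orientation: [-3.14, 0.001, -0.001]
wrist_force: [-0.4, 0.2, -0.9]
width: 0.003
```

```bash
python3 - <<'E'
from h import *
for n,r in(("top",(190,190,325,285)),("side",(235,130,330,250))):
    im=env.camera(n); x0,y0,x1,y1=r
    cv2.imwrite(f"pics/{n}3.png",cv2.resize(im[y0:y1,x0:x1,::-1],None,fx=4.9,fy=4.9,interpolation=cv2.INTER_NEAREST))
print(env.sense()['tool_pos'])
E
```

```text
[ 0.51881433 -0.09565736  0.15516395]
```

View pics/side3.png

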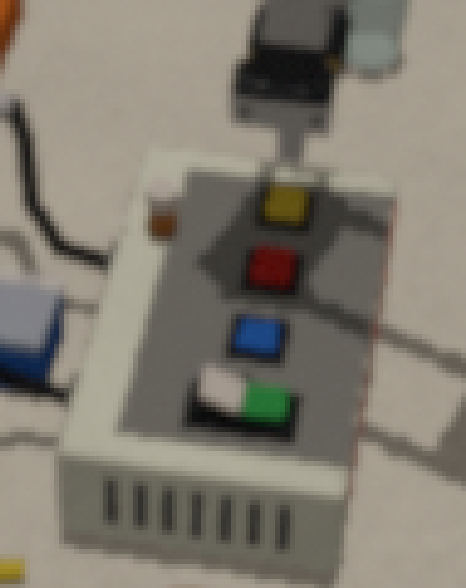

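The side view shows blue (258,336) sitting flat in its mount, the rocker on, red (273,266) still out, and the finger above yellow (286,203). Pressing yellow.

Call:
apply_moves([
  [0,0,20,0,0],
  [0,0,34,0,0],
  [0,0,38,0,0],
  [0,0,42,0,0],
  [0,0,45,0,0],
  [0,0,47,0,0],
  [0,0,48,0,0],
  [0,0,49,0,0],
  [0,0,49,0,0],
  [0,0,49,0,0],
])

```text
time_s: 8.0
tool_pos: [0.5189, -0.0963, 0.1091]
orientation: [-3.141, -0.001, -0.0]
wrist_force: [-6.0, 4.0, 16.7]
width: 0.005
```

Bottomed at 0.109 with 17 N. Now I'll retract well clear.

Call:
apply_moves([
  [0,0,-30,0,0],
  [0,0,-70,0,0],
  [0,0,-110,0,0],
  [0,0,-130,0,0],
  [-50,0,-130,0,0],
  [-90,40,-130,0,0],
  [-120,80,-130,0,0],
  [-150,120,-130,0,0],
  [-150,120,-130,0,0],
  [-150,120,-130,0,0],
  [-150,120,-130,0,0],
])

```text
time_s: 9.1
tool_pos: [0.3698, -0.217, 0.2366]
orientation: [3.141, -0.001, -0.0]
wrist_force: [-0.5, 0.2, -0.3]
width: 0.005
```

```bash
python3 - <<'E'
from h import *
for n,r in(("top",(190,190,325,285)),("side",(235,130,330,250))):
    im=env.camera(n); x0,y0,x1,y1=r
    cv2.imwrite(f"pics/{n}4.png",cv2.resize(im[y0:y1,x0:x1,::-1],None,fx=4.9,fy=4.9,interpolation=cv2.INTER_NEAREST))
s=env.sense();print(s['tool_pos'],s['wrist_force'])
E
```

```text
[ 0.36995791 -0.21625415  0.23647783] [-0.58473585  0.75920998  0.36160213]
```

View pics/side4.png

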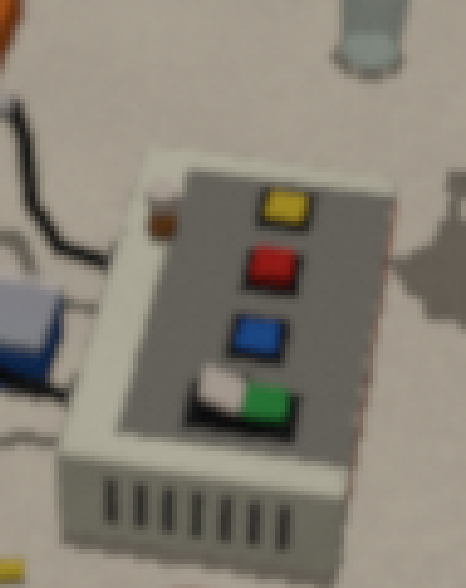

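View pics/top4.png

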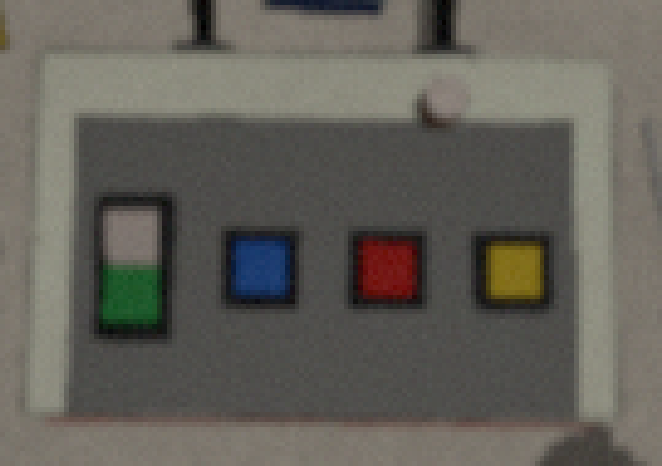

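The last views show yellow (286,206) and blue (258,337) low in their mounts, red (272,266) still out and the rocker on. The vial hasn't moved and the arm is clear. Handing in.

```bash
python3 -c "
from cell import env
print(env.job_done())"
```

```text
the job is handed in; nothing more can be done
None
```

The light box is started up: I tipped the rocker on, pushed the blue fan key in, then the yellow lamp key, and handed the job in at about 9 s with the arm clear of the box.

- **Rocker:** the fingertips stopped at z = 0.118 m with force rising to 19 N. That is the level height for "on", and the pictures afterwards show the green half level and the white half raised.
- **Keys:** both bottomed out at z = 0.109 m, the full 8 mm of travel, with 23 N on blue and 17 N on yellow.
- **Left alone:** the last pictures show the red key still out and the vial where it was. I did not measure the other bystanders again at the end, but the fingers only went low over the three controls.
- **Clear of the box:** the wrist force was back to about zero at the end.

No check failed or disagreed. The joint values themselves can't be read, so these results rest on the stop heights, the forces and the pictures.

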